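# Unlock the load cell and balance the check weight on its button

## Robot

A 6-joint arm with a two-finger parallel gripper is mounted at the origin on the work surface. World frame = base frame: x ahead of the robot, y to its left, z up, the work surface at z = 0. Lengths are in m, angles in degrees, forces in N, time in s.
With the tool pointing down it reaches from about 0.35 to 0.875 m from the base axis. Payload 4.2 kg.
Tool frame: the origin (TCP) lies between the finger pads; the fingertips stand 8 mm ahead of it and the grasp point (between the pads) lies 11 mm behind it; x points along the fingers, y is the direction in which the jaws open and shut, and the axes are right-handed (so a half turn about x gives the same grasp; the last joint's range is limited). The gripper opens to 87 mm and grips with 3 to 60 N. Pads are 19 mm wide; open, the fingers measure 117 mm over their backs; the gripper's body (75 mm by 190 mm) begins 51 mm behind the grasp point.
Start: joints at [-58.235, 22.042, 0.453, 0, -68.411, -14.817], TCP at [0.182, -0.598, 0.231] pointing down, gripper open.
Joint ranges: [-179.83, 179.83], [-69.29, 118.12], [-61.27, 80.66], [-181.25, 117.63], [-171.15, -9.14], [-177.46, 177.46]. Speed limits (degrees/s): [159.86, 159.86, 180, 180, 180, 180].

## Interface

Orientations are given as a 3x3 rotation matrix whose columns are the frame's x, y, z axes.
In Python, from station import r gives the robot as it stands. The module is installed in compiled form; this text tells all that it offers.
- The arm moves only by the tool move_arm, never from a script. Its argument "increments" is one flat list of numbers, 7 for each row, row after row: the turn, a rotation vector about the tool's x, y, z in degrees, then the shift along the tool's x, y, z in m, then the finger opening in m, from 0 to 0.087. A call has 1 to 12 rows; each row is the pose to reach, as a shift and turn from the pose commanded when the call began, along the tool's axes at that moment; what a row does not reach only later rows make up. A row lasts 1/12 s, in which the tool goes at most 41.7 mm and 7.16 degrees, less where a joint would pass 70% of its speed; a pose out of reach is approached as far as the arm can. A call with a gripper value outside its range is refused whole. The fingers move at their own pace and stop on an object; the grip force is fixed at half the most. Time passes only in rows, so rows that repeat a pose let the fingers close. It gives the time, the measured TCP pose, the force and the opening at its end, in the units of the state.
- r.sense(): the state, without advancing time (a new reading comes with each control period).
- r.capture(name): name is "scene" or "side" or "wrist"; returns the picture (480x640x3 uint8, red, green, blue); there is no depth.
- r.calibration(name): a dict with "fx", "fy", "cx", "cy" (pixels), "D" ([k1, k2, p1, p2, k3] as OpenCV has them; the pictures are not rectified), "rvec" (rotation vector, rad) and "tvec" (3), from world to camera coordinates, as OpenCV has them; the wrist camera has in their place "tool_from_camera" (4x4, takes a point from camera to tool coordinates, whose origin is the TCP and whose axes are the tool frame's). Camera axes: x right, y down, z forward; pixel columns grow to the right and rows downward; lengths in m; the calibration is good to about 2 mm. A picture is of the moment at which its call begins: read the wrist's pose just before it. calibration takes no time and is no camera call.
- r.finish_job(): hands the job in, once; it reports no verdict.
The state is a dict: "time_s": time; "joints": joint angles; "joint_velocities": joint speeds; "effort": joint torques, N m; "tcp_pos": TCP position; "ee_rot": TCP orientation; "wrist_force": force on the tool from outside, world axes, zero at the start; "moment": the same for the moment, N m; "gripper_width": opening from 0.0 (shut) to 1.0 (fully open).
Only numpy, scipy, OpenCV 4.12 (cv2) and the standard library are available. Lean on these libraries where they do the work, as an engineer would, in place of code of your own. Each camera call takes 0.05 s, during which the arm holds its last target.

## Task

Get the load cell ready for its check: slide the transport lock by its black bar grip all the way to its end stop, so that the domed load button is uncovered. Then take the largest of the three check weights from the plywood rack and set it gently, upright and centred, on top of the dome so that it stays balanced there by itself. Leave the other two weights where they stand, and do not shove or knock over the flask and the two loose bearing rings.

Things in the scene. Friction and masses are not known exactly. Their poses are not given: they have to be found in the camera images.
- stand: load cell stand, fixed to the table: grey painted base block 150 x 300 x 50 mm (x, y, z). Origin at the centre of its underside, z up; its y axis is the direction in which the transport lock opens. The domed load button stands at y = -75 mm; a dark end stop block (108 x 18 mm, top at z = 70 mm) lies at y = 127 mm. Two low rails (top at z = 60 mm) run along y at x = +-57 mm.
- dome_top (a point): top of the steel load button, at (0, -75, 70) mm in the stand's frame: a shallow dome, part of a sphere of 75 mm radius, 102 mm across at its foot and 20 mm high. While locked it is under the lock's cover plate.
- lock (a joint): transport lock of the stand: 0 = fully locked (cover over the dome), 0.100 m = at its end stop, dome uncovered; grows as the lock moves along the stand's +y. It slides stiffly (about 3 N) and stays where it is left.
- lock_grip (a point): centre of the top of the lock's black upright bar grip, 125 mm above the table. The bar is 60 mm long (stand x), 22 mm thick (stand y) and 47 mm high, and stands on the aluminium cover plate (124 mm wide, top 78 mm above the table), which reaches from 108 mm on the -y side of the grip's centre to 25 mm on its +y side.
- rack: flat plywood rack 110 x 290 mm, fixed, upper face 12 mm above the table, with a low lip (22 mm above the table) along each long side; origin at the centre of its underside. The three weights stand in a row along its y axis, 92 mm apart, in any order.
- weight_large: largest check weight, steel, about 0.8 kg: disc 64 mm diameter and 28 mm high, above it a thin neck and a round knob 28 mm in diameter from 40 to 62 mm above the underside. Origin at the centre of its underside, z up.
- weight_large_knob (a point): middle of the large weight's knob, on its axis, 51 mm above its underside
- weight_medium: middle check weight, disc 50 mm diameter and 22 mm high, the same neck and knob, 56 mm high in all; origin at the centre of its underside. To be left alone.
- weight_small: smallest check weight, disc 38 mm diameter and 18 mm high, the same neck and knob, 52 mm high in all; origin at the centre of its underside. To be left alone.
- bearing_a: loose steel bearing ring lying flat, 62 mm outside diameter, 18 mm high; origin at the centre of its underside. Bystander.
- bearing_b: loose steel bearing ring lying flat, 72 mm outside diameter, 19 mm high; origin at the centre of its underside. Bystander.
- flask: drinking flask standing upright, 64 mm diameter, 190 mm high; origin at the centre of its underside. Bystander.
Things that resemble listed ones, but are neither listed nor needed, are in the scene too. Leave any purple or turquoise look-alike of the weight_large alone.

How it is judged (in metres and radians):
On the way, in this order (a step that is already met when the one before it is completed fails the run):
1. the transport lock is slid to its end stop (within 4 mm) (value of joint lock above 0.096 m), for 0.2 s.
2. the large weight stands on the uncovered dome (distance between weight_large and dome_top below 0.014 m and contact force between weight_large and stand above 2 N), for 0.2 s.
At the end, for the whole second after the job is handed in: The lock is within 4 mm of its end stop; the large weight rests by itself on the dome, its underside's centre within 12 mm of the dome's top, tilted less than 0.2 rad (11 degrees), still, and not leaning on the lock; the other two weights are within 20 mm of where they stood (all of step 2 and value of joint lock above 0.096 m and horizontal distance between weight_large and dome_top below 0.012 m and angle between weight_large's own z axis and vertical below 0.2 rad and linear speed of weight_large below 0.02 m/s and contact force between weight_large and lock below 0.1 N and distance of each of weight_medium, weight_small from where it was at the start of the episode below 0.02 m); the robot touches nothing.
It fails at once if the large weight is dropped or banged onto the stand (over 80 N) (contact force between weight_large and stand above 80 N).
It fails at once if a check weight is tipped over (angle between any of weight_large, weight_medium, weight_small's own z axis and vertical above 0.8 rad).
It fails at once if the other things are knocked about: flask tipped, or flask or a bearing ring shoved over 40 mm (angle between flask's own z axis and vertical above 0.6 rad or distance of any of flask, bearing_a, bearing_b from where it was at the start of the episode above 0.04 m).
It also fails if it takes over 54 s, if anything falls off the work surface, if the arm or the gripper's body presses on something with over 40 N, if the wrist force passes 120 N, or if a joint passes its speed limit or range.

## Working session

There is one attempt and no reset: what is moved stays moved. The work goes in short steps, Python scripts to look and compute and a tool call to move; the robot and the scene stay as the last step left them, time stands still between calls to the robot, and variables do not carry over. Pictures are saved under pics/ and viewed, and the job is handed in when it is done.

Besides the shell and the picture viewer there is one more tool, called in YAML: its name, and indented under it one key for each argument. move_arm: Moves the arm, as the interface text tells. Its arguments: {"type":"object","properties":{"increments":{"type":"array","items":{"type":"number"}}},"required":["increments"]}

```bash
mkdir -p pics; python3 - <<'E'
from station import r
import cv2,numpy as np
s=r.sense(); print(s)
for n in ["scene","side","wrist"]:
    c=r.calibration(n); print(n,c)
    cv2.imwrite(f"pics/{n}0.png",r.capture(n)[:,:,::-1])
E
```

```text
{'time_s': 0.0, 'joints': array([-5.82358306e+01,  2.20898590e+01,  3.77877683e-01, -2.99734907e-02,
       -6.84104311e+01, -1.48176294e+01]), 'joint_velocities': array([ 0.10630808,  0.01444349, -0.01656513,  0.03776089,  0.09422594,
       -0.06666637]), 'effort': array([-1.79922899e-04, -3.90667391e+01,  1.87409002e+01,  4.22004461e+00,
        1.09699965e-02, -1.95540169e-04]), 'tcp_pos': array([ 0.18203045, -0.59727706,  0.22945355]), 'ee_rot': array([[-7.11102321e-04, -2.91293881e-01,  9.56633352e-01],
       [ 2.07252926e-03,  9.56631110e-01,  2.91294739e-01],
       [-9.99997599e-01,  2.18979097e-03, -7.65475134e-05]]), 'wrist_force': array([0.26601231, 0.54251126, 0.22767475]), 'moment': array([-0.00367184, -0.00263873, -0.02410028]), 'gripper_width': 1.0001023984933397}
scene {'fx': 491.56758190519975, 'fy': 491.56758190519975, 'cx': 326.7888551613741, 'cy': 245.17032038509413, 'D': array([-0.10553162,  0.        ,  0.        ,  0.        ,  0.        ]), 'rvec': array([ 1.89361578,  1.68507523, -0.62898404]), 'tvec': array([-0.08955313, -0.36362401,  1.50858683])}
side {'fx': 621.641439279758, 'fy': 621.641439279758, 'cx': 329.42712899240837, 'cy': 243.9319663634441, 'D': array([0.00411045, 0.        , 0.        , 0.        , 0.        ]), 'rvec': array([ 0.52578228, -2.75211776,  1.07371792]), 'tvec': array([0.53643789, 0.20351165, 1.00327567])}
wrist {'fx': 431.55369008929205, 'fy': 431.55369008929205, 'cx': 313.23000855214104, 'cy': 241.9772512678586, 'D': array([0.00701573, 0.        , 0.        , 0.        , 0.        ]), 'tool_from_camera': array([[ 1.64437029e-04, -2.52626165e-01,  9.67563948e-01,
        -1.54007058e-01],
       [ 9.99999966e-01,  2.39707099e-04, -1.07363176e-04,
        -4.64846592e-04],
       [-2.04809199e-04,  9.67563932e-01,  2.52626196e-01,
        -6.88768470e-02],
       [ 0.00000000e+00,  0.00000000e+00,  0.00000000e+00,
         1.00000000e+00]])}
```

View pics/scene0.png

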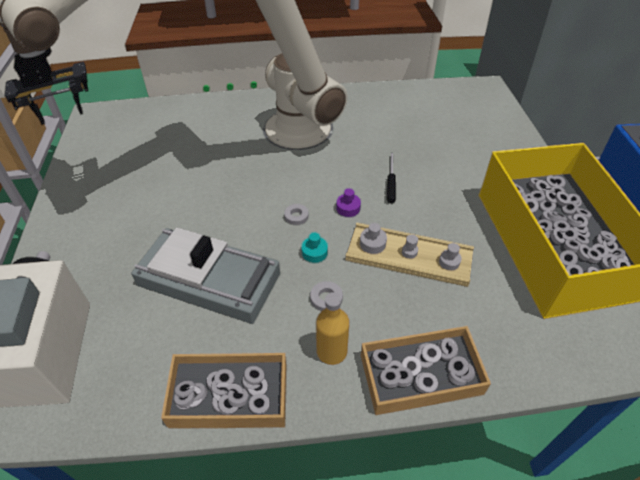

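View pics/side0.png

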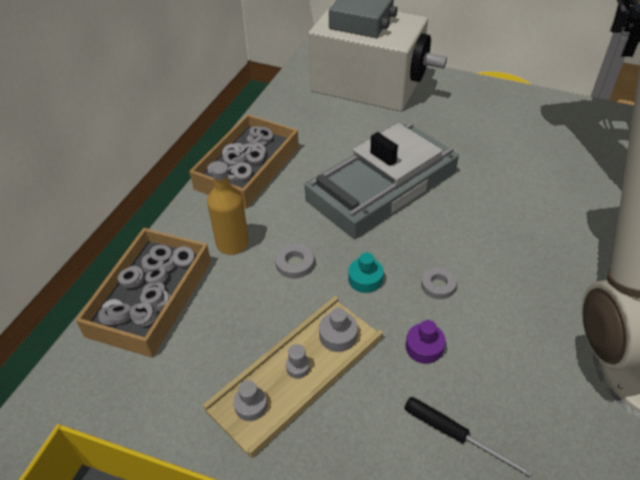

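View pics/wrist0.png

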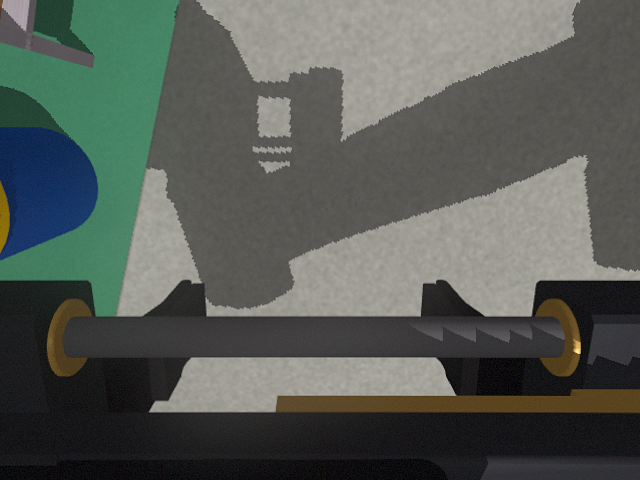

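The scene view shows these candidates for the large weight: grey at scene (373,237), (411,245) and (451,256) on the rack, turquoise at (314,247) and purple at (348,203). The widest grey disc is the one at (373,237), which is (339,327) in the side view. The lock grip is at scene (202,251). I'll check both in crops.

```bash
python3 - <<'E'
import cv2,numpy as np
a=cv2.imread("pics/scene0.png");b=cv2.imread("pics/side0.png")
cv2.imwrite("pics/c1.png",cv2.resize(a[215:290,335:485],None,fx=5,fy=5,interpolation=cv2.INTER_CUBIC))
cv2.imwrite("pics/c2.png",cv2.resize(a[220:325,125:285],None,fx=5,fy=5,interpolation=cv2.INTER_CUBIC))
cv2.imwrite("pics/c3.png",cv2.resize(b[290:450,200:390],None,fx=4,fy=3.75,interpolation=cv2.INTER_CUBIC)[:600])
cv2.imwrite("pics/c4.png",cv2.resize(b[115:240,300:465],None,fx=4.5,fy=4.5,interpolation=cv2.INTER_CUBIC))
E
```

```text
(no output)
```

View pics/c1.png

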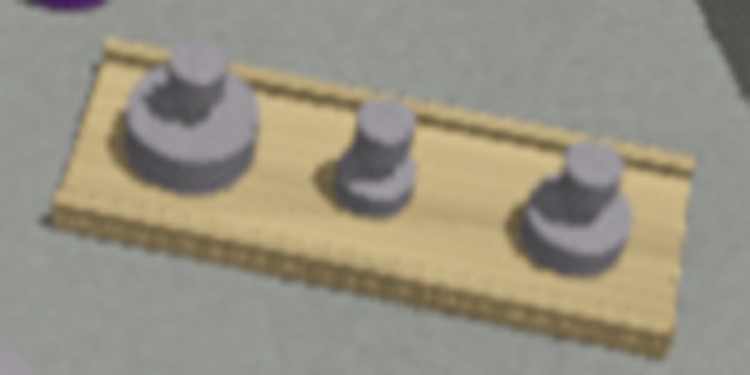

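View pics/c2.png

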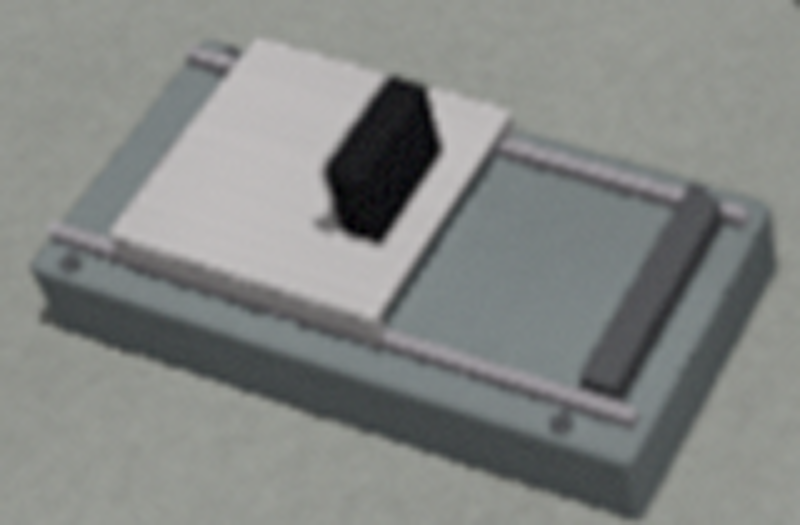

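View pics/c3.png

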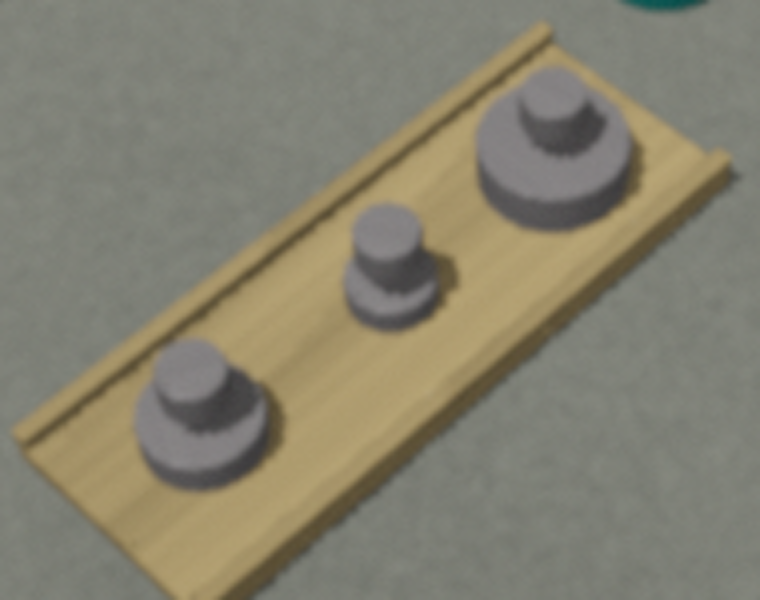

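View pics/c4.png

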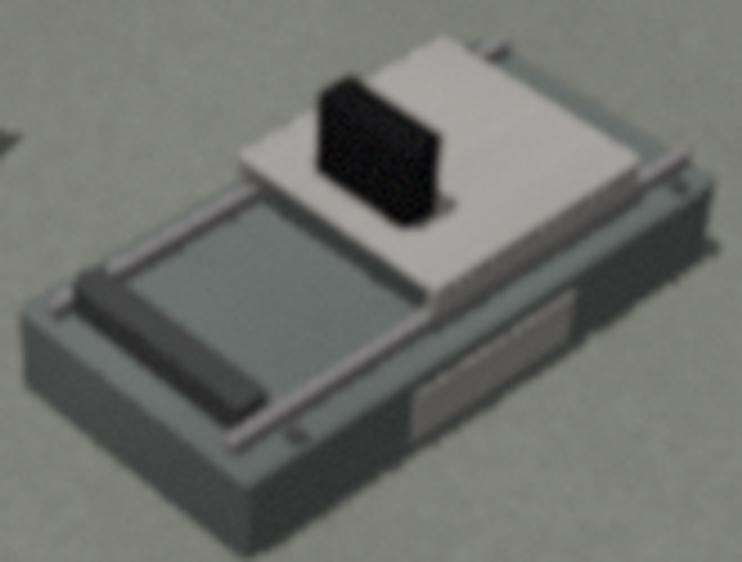

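```bash
cat > h.py <<'E'
import numpy as np,cv2
from scipy.optimize import least_squares
from station import r
C={n:r.calibration(n) for n in("scene","side")}
def K(c): return np.array([[c["fx"],0,c["cx"]],[0,c["fy"],c["cy"]],[0,0,1.]])
def proj(n,P,c=None):
    c=c or C[n]; return cv2.projectPoints(np.array(P,float).reshape(-1,1,3),np.array(c["rvec"]),np.array(c["tvec"]),K(c),c["D"])[0][:,0]
def wristcal(s):
    c=dict(r.calibration("wrist")); T=np.eye(4);T[:3,:3]=s["ee_rot"];T[:3,3]=s["tcp_pos"]
    M=np.linalg.inv(T@c["tool_from_camera"]); c["rvec"]=cv2.Rodrigues(M[:3,:3])[0];c["tvec"]=M[:3,3]; return c
def atz(c,px,z):
    u=cv2.undistortPoints(np.array([[px]],float),K(c),c["D"])[0,0]; R=cv2.Rodrigues(np.array(c["rvec"]))[0]
    d=R.T@np.array([u[0],u[1],1]); o=-R.T@np.array(c["tvec"]).ravel(); return o+d*(z-o[2])/d[2]
def st(p,L):
    a=p[2];R=np.array([[np.cos(a),-np.sin(a),0],[np.sin(a),np.cos(a),0],[0,0,1]]);return np.array(L,float)/1000@R.T+[p[0],p[1],0]
E
cat > fit.py <<'E'
from h import *
f=lambda q,o,s:(np.array(q,float)+.5)/s-.5+o
S=[((75,150,50),(628,462)),((-75,150,50),(772,205)),((75,-150,50),(38,268)),((75,150,0),(637,515)),((62,18,78),(383,322)),((-62,18,78),(512,108)),((62,-115,78),(113,232)),((-62,-115,78),(255,40))]
D=[((75,150,50),(22,313)),((-75,150,50),(253,487)),((-75,-150,50),(715,180)),((-75,150,0),(250,555)),((75,150,0),(28,378)),((-62,18,78),(430,292)),((62,18,78),(240,155)),((62,-115,78),(443,37)),((-62,-115,78),(640,160))]
LS=[a for a,_ in S];PS=np.array([f(b,[125,220],5) for _,b in S]);LD=[a for a,_ in D];PD=np.array([f(b,[300,115],4.5) for _,b in D])
for use in ("scene","side","both"):
    fn=lambda p:np.r_[(proj("scene",st(p,LS))-PS).ravel()*(use!="side"),(proj("side",st(p,LD))-PD).ravel()*(use!="scene")]
    o=least_squares(fn,[.6,-.2,0.2]);print(use,o.x[:2],np.degrees(o.x[2]),np.sqrt(np.mean(o.fun**2)))
print(np.round(fn(o.x).reshape(-1,2),1).tolist())
print("dome",st(o.x,[(0,-75,70)]),"grip",st(o.x,[(0,-7,125)]))
for n,z,a,b in(("L",.074,(197,65),(553,95)),("M",.068,(593,165),(190,370)),("S",.064,(385,123),(387,232))):
    print(n,atz(C["scene"],f(a,[335,215],5),z),atz(C["side"],f(b,[200,290],[4,3.75]),z))
for n,z,a,b in(("purple",.0,(348,208),(426,347)),("turq",0,(314,252),(366,278)),("bA",.018,(296,213),(439,282)),("bB",.019,(326,294),(295,259)),("flask base",0,(332,352),(232,245))):
    print(n,atz(C["scene"],a,z).round(3),atz(C["side"],b,z).round(3))
E
python3 fit.py
```

```text
scene [ 0.5632479  -0.24423018] -27.08012213398333 1.513187122086202
side [ 0.5622798  -0.25101105] -25.944231354717143 1.634390275313411
both [ 0.56189997 -0.24713442] -26.37861315673637 2.439805255446724
[[1.9, 0.3], [1.8, -1.4], [-1.7, -0.3], [2.8, 2.5], [-4.8, -2.2], [-3.3, -1.1], [-3.9, -1.1], [-2.6, -1.9], [-3.3, 0.4], [-2.7, 1.8], [-0.6, 0.9], [-2.7, 4.9], [-3.7, 4.3], [3.2, -1.2], [1.4, -0.7], [1.6, -0.9], [2.0, -1.0]]
dome [[ 0.52857741 -0.31432524  0.07      ]] grip [[ 0.55878986 -0.25340556  0.125     ]]
L [0.5120695  0.13944272 0.074     ] [0.50662278 0.14064128 0.074     ]
M [0.58763007 0.30756895 0.068     ] [0.58377453 0.30799819 0.068     ]
S [0.54854658 0.22096501 0.064     ] [0.54352892 0.22157759 0.064     ]
purple [ 0.368  0.103 -0.   ] [0.366 0.097 0.   ]
turq [ 0.507 -0.     0.   ] [ 0.508 -0.006  0.   ]
bA [ 0.389 -0.034  0.018] [ 0.38  -0.031  0.018]
bB [0.646 0.013 0.019] [0.64  0.014 0.019]
flask base [0.778 0.01  0.   ] [0.774 0.011 0.   ]
```

```bash
cat >> fit.py <<'E'
print("--- with lock offset")
def L(q,A): return [(x,y+(q if z==78 else 0),z) for x,y,z in A]
for use in ("scene","side","both"):
    fn=lambda p:np.r_[(proj("scene",st(p,L(p[3],LS)))-PS).ravel()*(use!="side"),(proj("side",st(p,L(p[3],LD)))-PD).ravel()*(use!="scene")]
    o=least_squares(fn,[.6,-.2,-.4,0],x_scale=[1,1,1,100],loss="soft_l1");print(use,o.x[:2],np.degrees(o.x[2]),o.x[3],"dome",st(o.x,[(0,-75,70)]),"grip",st(o.x,[(0,-7+o.x[3],125)]),np.sqrt(np.mean(fn(o.x)**2)))
print(np.round(fn(o.x).reshape(-1,2),1).tolist())
a=cv2.imread("pics/scene0.png");b=cv2.imread("pics/side0.png")
p=o.x
for im,n,oo,s,w in((a,"scene",(125,220),5,(160,105)),(b,"side",(300,115),4.5,(165,125))):
    im=cv2.resize(im[oo[1]:oo[1]+w[1],oo[0]:oo[0]+w[0]],None,fx=s,fy=s,interpolation=cv2.INTER_CUBIC)
    for A,c in(([(75,150,50),(-75,150,50),(-75,-150,50),(75,-150,50)],(0,0,255)),([(75,150,0),(-75,150,0),(-75,-150,0),(75,-150,0)],(0,255,255)),([(62,18+p[3],78),(-62,18+p[3],78),(-62,-115+p[3],78),(62,-115+p[3],78)],(0,255,0)),([(30,4+p[3],125),(-30,4+p[3],125),(-30,-18+p[3],125),(30,-18+p[3],125)],(255,0,255)),([(54,118,70),(-54,118,70),(-54,136,70),(54,136,70)],(255,0,0))):
        q=(proj(n,st(p,A))-np.array(oo)+.5)*s-.5
        cv2.polylines(im,[np.round(q).astype(np.int32)],True,c,1)
    cv2.imwrite(f"pics/ov_{n}.png",im)
E
python3 fit.py|sed -n '/---/,$p'
```

```text
--- with lock offset
scene [ 0.56113777 -0.2510492 ] -26.269246070806727 13.958839709961863 dome [[ 0.52794353 -0.31830351  0.07      ]] grip [[ 0.56421769 -0.24480904  0.125     ]] 0.8321110919892212
side [ 0.55857919 -0.25558482] -26.779323903490468 14.408733790456504 dome [[ 0.52478753 -0.32254096  0.07      ]] grip [[ 0.56191723 -0.24897069  0.125     ]] 0.7726811191687654
both [ 0.55935671 -0.2525771 ] -26.247985589811623 13.665248501599613 dome [[ 0.52618742 -0.31984372  0.07      ]] grip [[ 0.56230446 -0.24659911  0.125     ]] 1.363308520743839
[[-0.6, -0.6], [-0.7, -2.2], [-4.0, -0.9], [0.4, 1.7], [-1.6, -1.2], [-0.4, -0.2], [-1.0, -0.0], [0.1, -1.0], [-1.0, -0.8], [-0.2, 0.2], [1.2, -0.5], [-0.3, 3.4], [-1.5, 3.0], [0.5, 0.5], [-1.4, 0.9], [-1.1, 0.5], [-0.6, 0.4]]
```

View pics/ov_scene.png

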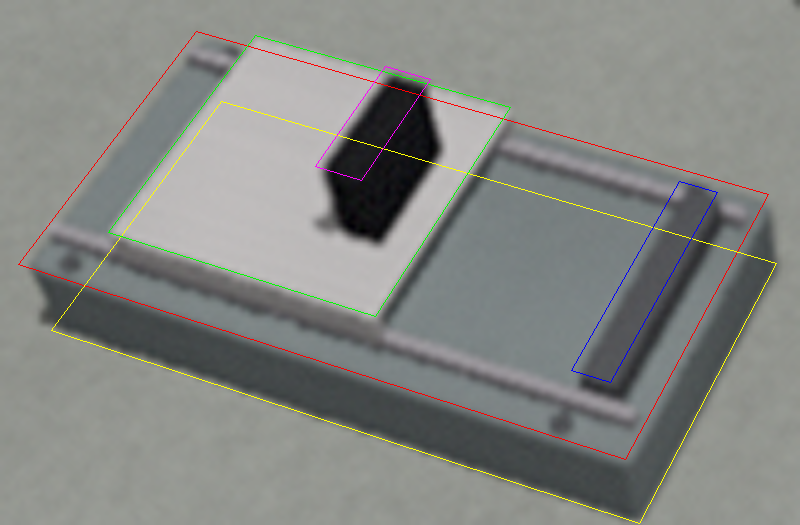

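View pics/ov_side.png

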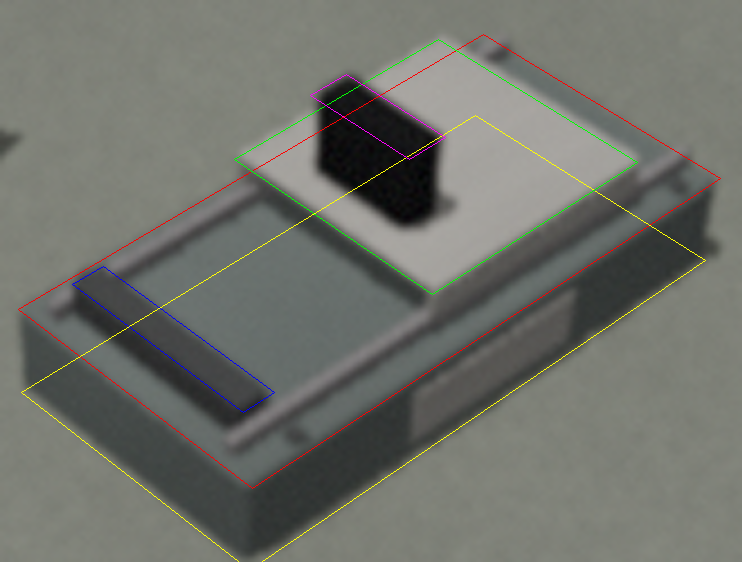

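```bash
cat >> h.py <<'E'
from scipy.spatial.transform import Rotation as Ro
def down(yaw): # tool y = world y rotated by yaw deg (ccw), x down
    a=np.radians(yaw); y=np.array([-np.sin(a),np.cos(a),0]); x=np.array([0,0,-1.]); return np.c_[x,y,np.cross(x,y)]
def inc(pos,yaw,s=None):
    s=s or r.sense(); R=np.array(s["ee_rot"]); t=R.T@(np.array(pos)-s["tcp_pos"]); w=Ro.from_matrix(R.T@down(yaw)).as_rotvec(degrees=True)
    print("tcp",s["tcp_pos"].round(4),"turn",w.round(2),"shift",t.round(4),"rows",np.ceil(max(np.linalg.norm(t)/.0417,np.linalg.norm(w)/7.16)), "t",round(s["time_s"],2),"F",s["wrist_force"].round(1),"g",round(s["gripper_width"]*.087,4))
E
python3 -c "
from h import *
inc([.563,-.247,.23],-26.3)
print(atz(C['scene'],(85,300),.1),atz(C['scene'],(60,265),.15))"
```

```text
tcp [ 0.1821 -0.5974  0.2297] turn [ 4.324e+01 -4.000e-02 -9.000e-02] shift [0.     0.2242 0.4665] rows 13.0 t 0.15 F [ 0.5 -0.6 -0.3] g 0.0868
[ 0.66423143 -0.47895399  0.1       ] [ 0.60863075 -0.52328271  0.15      ]
```

move_arm:
  increments: [4,0,0,0,0.012,0.025,0.087,8,0,0,0,0.03,0.06,0.087,12,0,0,0,0.046,0.095,0.087,16,0,0,0,0.062,0.13,0.087,20,0,0,0,0.08,0.165,0.087,24,0,0,0,0.096,0.2,0.087,28,0,0,0,0.112,0.234,0.087,32,0,0,0,0.13,0.27,0.087,36,0,0,0,0.148,0.306,0.087,39,0,0,0,0.164,0.34,0.087,41,0,0,0,0.178,0.37,0.087,43.2,0,0,0,0.19,0.395,0.087]

```text
time_s: 1.15
tcp_pos: [0.5061, -0.2989, 0.2303]
ee_rot: [[-0.0, 0.443, 0.897], [0.0, 0.897, -0.443], [-1.0, 0.0, -0.0]]
wrist_force: [-0.2, -0.5, 0.7]
gripper_width: 0.998
```

```bash
python3 -c "
from h import *
inc([.563,-.247,.23],-26.3)"
```

```text
tcp [ 0.5061 -0.2989  0.2303] turn [ 0.03 -0.01 -0.01] shift [0.0003 0.0718 0.028 ] rows 2.0 t 1.15 F [-0.2 -0.5  0.7] g 0.0869
```

move_arm:
  increments: [0,0,0,0,0.03,0.012,0.087,0,0,0,0,0.06,0.024,0.087,0,0,0,0,0.072,0.028,0.087,0,0,0,0,0.072,0.028,0.087]

```text
time_s: 1.48
tcp_pos: [0.5633, -0.2467, 0.2297]
ee_rot: [[-0.001, 0.439, 0.898], [0.0, 0.898, -0.439], [-1.0, 0.0, -0.001]]
wrist_force: [0.6, -0.5, -0.2]
gripper_width: 0.999
```

```bash
python3 -c "
from h import *
s=r.sense();im=r.capture('wrist')[:,:,::-1].copy();c=wristcal(s)
inc([.563,-.247,.095],-26.3)
p=[0.5600,-0.2505,np.radians(-26.3)]
for q,z in((12,125),):
  A=[(30,4+q,z),(-30,4+q,z),(-30,-18+q,z),(30,-18+q,z)]
  cv2.polylines(im,[np.round(proj('',st(p,A),c)).astype(np.int32)],True,(255,0,255),1)
  A=[(62,18+q,78),(-62,18+q,78),(-62,-115+q,78),(62,-115+q,78)]
  cv2.polylines(im,[np.round(proj('',st(p,A),c)).astype(np.int32)],True,(0,255,0),1)
cv2.imwrite('pics/w1.png',im)"
```

```text
tcp [ 0.562  -0.2477  0.2298] turn [ 0.16 -0.08  0.02] shift [0.1348 0.0011 0.0007] rows 4.0 t 1.53 F [0.3 0.  0.1] g 0.087
```

View pics/w1.png

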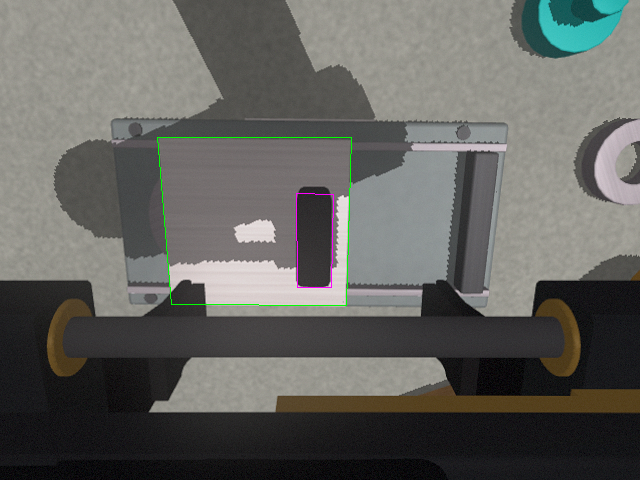

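```bash
python3 -c "
from h import *
s=r.sense();c=wristcal(s)
L=[(-75,150,50),(-75,-150,50),(75,150,50),(75,-150,50),(-54,118,70),(54,118,70)]
L=[(75,-150,50),(75,150,50),(-75,150,50),(-54,118,70),(54,118,70)]
for px in((112,119),(508,123),(488,306),(457,290),(472,151),(494,152)):
  print(px,[atz(c,px,z)[:2].round(4).tolist() for z in(.05,.07)])
a=np.radians(-26.3);e=np.array([np.cos(a),np.sin(a)]);g=np.array([-np.sin(a),np.cos(a)])
print('stand xy rel to .56,-.2505')
for px,z in(((112,119),.05),((508,123),.05),((488,306),.05),((457,290),.07),((472,151),.07),((494,152),.07),((351,138),.078),((158,138),.078),((347,305),.078),((313,190),.125),((313,288),.125)):
  d=atz(c,px,z)[:2]-[.56,-.2505];print(px,(d@e*1e3).round(1),(d@g*1e3).round(1))
"
```

```text
(112, 119) [[0.4278, -0.349], [0.4321, -0.3411]]
(508, 123) [[0.56, -0.0858], [0.5564, -0.0937]]
(488, 306) [[0.6915, -0.1502], [0.6801, -0.1543]]
(457, 290) [[0.667, -0.1681], [0.657, -0.1711]]
(472, 151) [[0.5674, -0.1171], [0.5634, -0.1231]]
(494, 152) [[0.5754, -0.1024], [0.5709, -0.1093]]
stand xy rel to .56,-.2505
(112, 119) -74.9 -146.9
(508, 123) -73.0 147.6
(488, 306) 73.4 148.2
(457, 290) 51.8 114.2
(472, 151) -53.4 115.7
(494, 152) -52.8 131.4
(351, 138) -62.4 28.7
(158, 138) -61.9 -104.2
(347, 305) 61.2 28.8
(313, 190) -32.8 2.7
(313, 288) 29.8 2.9
```

move_arm:
  increments: [0,0,0,0.03,0,0,0.087,0,0,0,0.06,0,0,0.087,0,0,0,0.09,0,0,0.087,0,0,0,0.115,0.001,0,0.087,0,0,0,0.13,0.001,0,0.087,0,0,0,0.135,0.001,0,0.087,0,0,0,0.135,0.001,0,0.087]

```text
time_s: 2.12
tcp_pos: [0.5604, -0.2486, 0.0943]
ee_rot: [[-0.003, 0.444, 0.896], [0.0, 0.896, -0.444], [-1.0, -0.001, -0.003]]
wrist_force: [0.1, -0.5, 0.3]
gripper_width: 1.001
```

move_arm:
  increments: [0,0,0,0,0,0,0.0,0,0,0,0,0,0,0.0,0,0,0,0,0,0,0.0,0,0,0,0,0,0,0.0,0,0,0,0,0,0,0.0,0,0,0,0,0,0,0.0,0,0,0,0,0,0,0.0,0,0,0,0,0.005,0,0.0,0,0,0,0,0.012,0,0.0,0,0,0,0,0.02,0,0.0,0,0,0,0,0.028,0,0.0]

```text
time_s: 3.03
tcp_pos: [0.5747, -0.2224, 0.0956]
ee_rot: [[-0.0, 0.442, 0.897], [-0.001, 0.897, -0.442], [-1.0, -0.001, -0.0]]
wrist_force: [0.3, -0.5, 0.3]
gripper_width: 0.252
```

```bash
python3 -c "
from h import *
inc([.56,-.25,.095],-26.3)"
```

```text
tcp [ 0.5747 -0.2224  0.0956] turn [ 0.04 -0.    0.04] shift [ 0.0006 -0.0312 -0.001 ] rows 1.0 t 3.03 F [ 0.3 -0.5  0.3] g 0.0219
```

move_arm:
  increments: [0,0,0,0,0.008,0,0.0,0,0,0,0,0.016,0,0.0,0,0,0,0,0.024,0,0.0,0,0,0,0,0.032,0,0.0,0,0,0,0,0.04,0,0.0,0,0,0,0,0.046,0,0.0,0,0,0,0,0.05,0,0.0]

```text
time_s: 3.62
tcp_pos: [0.5974, -0.1771, 0.0956]
ee_rot: [[0.001, 0.442, 0.897], [-0.0, 0.897, -0.442], [-1.0, 0.0, 0.001]]
wrist_force: [1.4, -3.2, -1.3]
gripper_width: 0.251
```

```bash
python3 -c "
from h import *
inc([.56,-.25,.095],-26.3)
cv2.imwrite('pics/s2.png',cv2.resize(r.capture('side')[80:280,260:500,::-1],None,fx=3,fy=3))"
```

```text
tcp [ 0.5974 -0.1771  0.0956] turn [ 0.08  0.06 -0.02] shift [ 0.0005 -0.0819 -0.0014] rows 2.0 t 3.62 F [ 1.4 -3.2 -1.3] g 0.0219
```

View pics/s2.png

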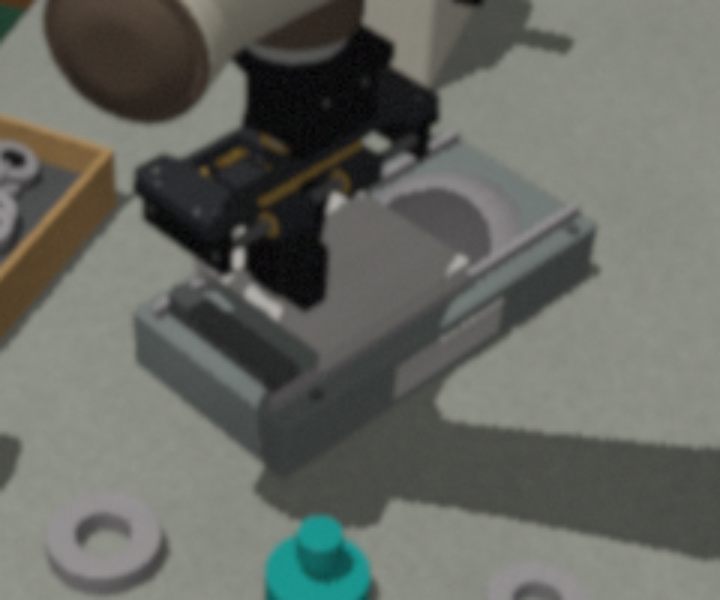

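The lock has moved and the dome is partly showing, at about (440,220) in this crop. I'll continue slowly to the stop.

move_arm:
  increments: [0,0,0,0,0.003,0,0.0,0,0,0,0,0.006,0,0.0,0,0,0,0,0.008,0,0.0,0,0,0,0,0.01,0,0.0,0,0,0,0,0.012,0,0.0]

```text
time_s: 4.08
tcp_pos: [0.6005, -0.1706, 0.0955]
ee_rot: [[-0.003, 0.442, 0.897], [-0.005, 0.897, -0.442], [-1.0, -0.006, -0.001]]
wrist_force: [-1.4, -23.3, -3.4]
gripper_width: 0.252
```

```bash
python3 -c "
from h import *
inc([.56,-.25,.095],-26.3)"
```

```text
tcp [ 0.6005 -0.1706  0.0955] turn [ 0.04 -0.06  0.32] shift [ 0.001  -0.0891 -0.0012] rows 3.0 t 4.08 F [ -1.4 -23.3  -3.4] g 0.022
```

move_arm:
  increments: [0,0,0,0,-0.002,0,0.0,0,0,0,0,-0.003,0,0.0,0,0,0,0,-0.004,0,0.0,0,0,0,0,-0.004,0,0.0]

```text
time_s: 4.42
tcp_pos: [0.6005, -0.1709, 0.0956]
ee_rot: [[0.001, 0.443, 0.897], [-0.0, 0.897, -0.443], [-1.0, 0.0, 0.001]]
wrist_force: [4.6, -5.4, -3.2]
gripper_width: 0.251
```

```bash
python3 -c "
from h import *
inc([.56,-.25,.095],-26.3)"
```

```text
tcp [ 0.6005 -0.1709  0.0956] turn [ 0.03  0.05 -0.03] shift [ 0.0005 -0.0889 -0.0013] rows 3.0 t 4.42 F [ 4.6 -5.4 -3.2] g 0.0218
```

move_arm:
  increments: [0,0,0,0,0,0,0.06,0,0,0,0,0,0,0.06,0,0,0,0,0,0,0.06,0,0,0,0,0,0,0.06,0,0,0,-0.02,0,0,0.06,0,0,0,-0.06,0,0,0.06,0,0,0,-0.1,0,0,0.06,0,0,0,-0.135,-0.03,0,0.06,0,0,0,-0.135,-0.07,0,0.06,0,0,0,-0.135,-0.11,0,0.06,0,0,0,-0.135,-0.145,0,0.06,0,0,0,-0.135,-0.155,0,0.06]

```text
time_s: 5.42
tcp_pos: [0.529, -0.3126, 0.231]
ee_rot: [[-0.001, 0.445, 0.895], [0.0, 0.895, -0.445], [-1.0, -0.0, -0.001]]
wrist_force: [-0.8, 0.3, -0.1]
gripper_width: 0.688
```

```bash
python3 -c "
from h import *
inc([.5268,-.3177,.23],-26.3)
s=r.sense();im=r.capture('wrist')[:,:,::-1].copy();c=wristcal(s)
cv2.imwrite('pics/w2.png',im)
np.save('w2.npy',np.r_[s['tcp_pos'],s['ee_rot'].ravel()])"
```

```text
tcp [ 0.529  -0.3126  0.231 ] turn [-0.15 -0.04  0.01] shift [ 0.001  -0.0055  0.0003] rows 1.0 t 5.42 F [-0.8  0.3 -0.1] g 0.0598
```

View pics/w2.png

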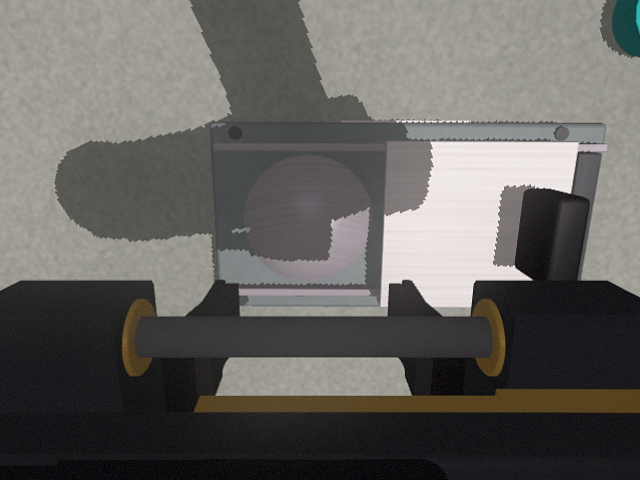

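```bash
python3 -c "
from h import *
v=np.load('w2.npy');s=dict(tcp_pos=v[:3],ee_rot=v[3:].reshape(3,3));c=wristcal(s)
im=cv2.imread('pics/w2.png')
t=np.linspace(0,2*np.pi,200)
def circ(x,y,rr=.051,z=.05): return proj('',np.c_[x+rr*np.cos(t),y+rr*np.sin(t),0*t+z],c)
def f(p): q=circ(*p);return np.r_[q.min(0)-[244,155],q.max(0)-[372,282]]
o=least_squares(f,[.527,-.318]);print(o.x,o.fun)
print([atz(c,px,z)[:2].round(4).tolist() for px,z in(((212,124),.05),((606,124),.05))])
a=np.radians(-26.3);e=np.array([np.cos(a),np.sin(a)]);g=np.array([-np.sin(a),np.cos(a)])
for px,z in(((212,124),.05),((606,124),.05),((578,142),.078),((386,142),.078)):
  d=atz(c,px,z)[:2]-[.56,-.2505];print(px,(d@e*1e3).round(1),(d@g*1e3).round(1))
d=o.x-[.56,-.2505];print('dome',d@e,d@g)
cv2.polylines(im,[np.round(circ(*o.x)).astype(np.int32)],True,(0,255,0),1)
cv2.imwrite('pics/w2o.png',cv2.resize(im[100:320,180:620],None,fx=1.8,fy=1.8))"
```

```text
[ 0.52838967 -0.31749845] [-0.43078302  0.30457017  0.43109491 -0.3184806 ]
[[0.4303, -0.3487], [0.5615, -0.0854]]
(212, 124) -72.8 -145.5
(606, 124) -71.8 148.6
(578, 142) -59.7 113.2
(386, 142) -60.2 -19.3
dome 0.0013468524361745639 -0.07406882909749515
```

View pics/w2o.png

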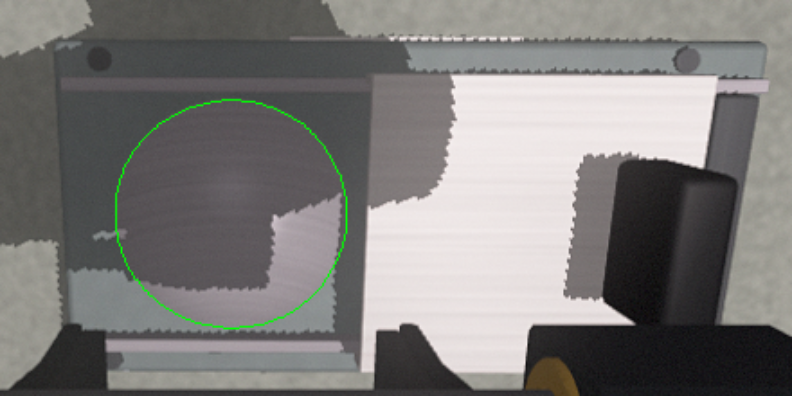

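```bash
python3 -c "
from h import *
inc([.509,.140,.23],-26.3); print(r.sense()['joints'].round(1))"
```

```text
tcp [ 0.5292 -0.3127  0.2307] turn [-0.19 -0.05  0.02] shift [ 0.0008  0.3961 -0.2199] rows 11.0 t 5.47 F [ 0.  -0.9 -0.2] g 0.0601
[ -15.5   21.1   -1.     0.   -68.  -101. ]
```

move_arm:
  increments: [0,0,0,0,0.02,-0.011,0.06,0,0,0,0,0.05,-0.028,0.06,0,0,0,0,0.085,-0.047,0.06,0,0,0,0,0.12,-0.067,0.06,0,0,0,0,0.155,-0.086,0.06,0,0,0,0,0.19,-0.105,0.06,0,0,0,0,0.225,-0.125,0.06,0,0,0,0,0.26,-0.144,0.06,0,0,0,0,0.295,-0.164,0.06,0,0,0,0,0.33,-0.183,0.06,0,0,0,0,0.36,-0.2,0.06,0,0,0,0,0.38,-0.211,0.06]

```text
time_s: 6.47
tcp_pos: [0.5095, 0.1282, 0.2307]
ee_rot: [[-0.0, 0.439, 0.898], [0.001, 0.898, -0.439], [-1.0, 0.001, -0.0]]
wrist_force: [0.6, -0.3, -0.3]
gripper_width: 0.693
```

```bash
python3 -c "
from h import *
inc([.509,.140,.23],-26.3)"
```

```text
tcp [0.5095 0.1282 0.2307] turn [ 0.25 -0.02 -0.03] shift [ 0.0007  0.0104 -0.0056] rows 1.0 t 6.47 F [ 0.6 -0.3 -0.3] g 0.0603
```

move_arm:
  increments: [0,0,0,0,0.008,-0.004,0.06,0,0,0,0,0.01,-0.006,0.06,0,0,0,0,0.01,-0.006,0.06]

```text
time_s: 6.72
tcp_pos: [0.5089, 0.1366, 0.2304]
ee_rot: [[-0.001, 0.441, 0.898], [-0.0, 0.898, -0.441], [-1.0, -0.001, -0.001]]
wrist_force: [0.0, 0.1, 0.9]
gripper_width: 0.685
```

```bash
python3 -c "
from h import *
inc([.509,.140,.23],-26.3)
s=r.sense();im=r.capture('wrist')[:,:,::-1].copy();c=wristcal(s)
cv2.imwrite('pics/w3.png',im)
np.save('w3.npy',np.r_[s['tcp_pos'],s['ee_rot'].ravel()])"
```

```text
tcp [0.5089 0.1366 0.2304] turn [ 0.14 -0.03  0.03] shift [ 0.0004  0.0031 -0.0014] rows 1.0 t 6.72 F [0.  0.1 0.9] g 0.0596
```

View pics/w3.png

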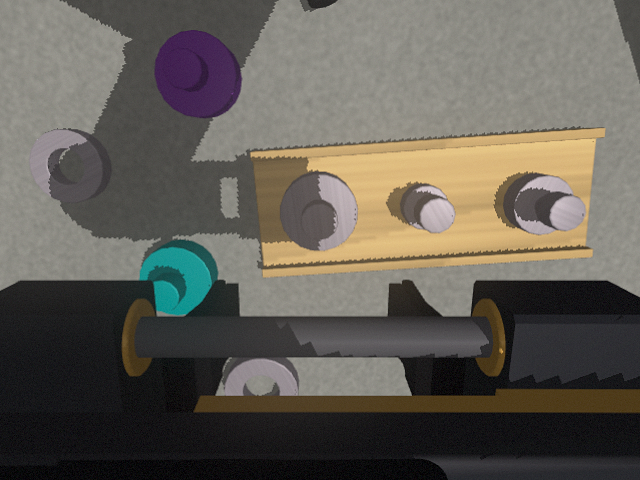

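```bash
cat > wf.py <<'E'
from h import *
v=np.load('w3.npy');s=dict(tcp_pos=v[:3],ee_rot=v[3:].reshape(3,3));c=wristcal(s)
im=cv2.imread('pics/w3.png');t=np.linspace(0,2*np.pi,200)
def circ(x,y,rr,z): return proj('',np.c_[x+rr*np.cos(t),y+rr*np.sin(t),0*t+z],c)
def f(p): q=np.r_[circ(*p,.032,.040),circ(*p,.032,.012)];return np.r_[q.min(0)-[281,171.5],q.max(0)-[357,250]]
o=least_squares(f,[.509,.14]);print(o.x,o.fun, atz(c,(320,222),.074))
for rr,z in((.032,.04),(.032,.012),(.014,.074)): cv2.polylines(im,[np.round(circ(*o.x,rr,z)*16).astype(np.int32)],True,(0,255,0),1,shift=4)
cv2.imwrite('pics/w3o.png',cv2.resize(im[140:290,240:420],None,fx=4,fy=4,interpolation=cv2.INTER_CUBIC))
E
python3 wf.py
```

```text
[0.5083334  0.14148285] [-1.48704912 -1.20392415  1.48606269  1.29970849] [0.50846271 0.14179932 0.074     ]
```

View pics/w3o.png

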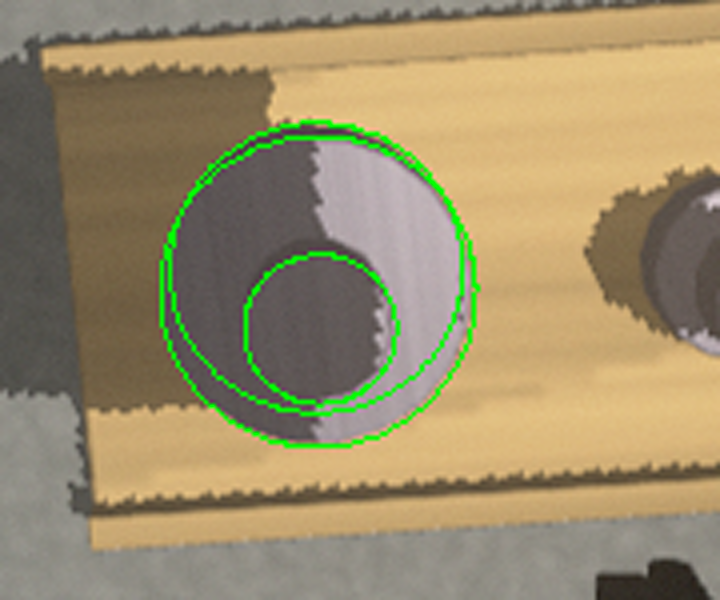

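```bash
python3 -c "
from h import *
inc([.5084,.1416,.052],-26.3)"
```

```text
tcp [0.5091 0.1358 0.2304] turn [ 0.07 -0.03  0.03] shift [ 0.1784  0.005  -0.0031] rows 5.0 t 6.77 F [-0.3  0.4  0.4] g 0.0597
```

move_arm:
  increments: [0,0,0,0.02,0.002,-0.001,0.06,0,0,0,0.05,0.005,-0.003,0.06,0,0,0,0.08,0.005,-0.003,0.06,0,0,0,0.11,0.005,-0.003,0.06,0,0,0,0.125,0.005,-0.003,0.06,0,0,0,0.13,0.005,-0.003,0.06,0,0,0,0.13,0.005,-0.003,0.06]

```text
time_s: 7.35
tcp_pos: [0.5085, 0.1403, 0.0995]
ee_rot: [[-0.003, 0.444, 0.896], [-0.002, 0.896, -0.444], [-1.0, -0.003, -0.002]]
wrist_force: [0.7, 0.9, 1.3]
gripper_width: 0.688
```

```bash
python3 -c "
from h import *
for i in range(3):
  inc([.5084,.1416,.052],-26.3)
  im=r.capture('wrist') if i<2 else 0
  if i==0: cv2.imwrite('pics/w4.png',im[:,:,::-1])"
```

```text
tcp [0.5085 0.1403 0.0995] turn [-0.05 -0.09  0.16] shift [ 0.0475  0.0013 -0.0006] rows 2.0 t 7.35 F [0.7 0.9 1.3] g 0.0598
tcp [0.5094 0.141  0.1008] turn [-0.02  0.01  0.02] shift [ 0.0488  0.0002 -0.0012] rows 2.0 t 7.4 F [-0.7 -0.1  0.8] g 0.0604
tcp [0.5099 0.1415 0.1017] turn [ 0.01  0.08 -0.08] shift [ 0.0497 -0.0007 -0.0015] rows 2.0 t 7.45 F [0.4 0.4 0.7] g 0.0599
```

View pics/w4.png

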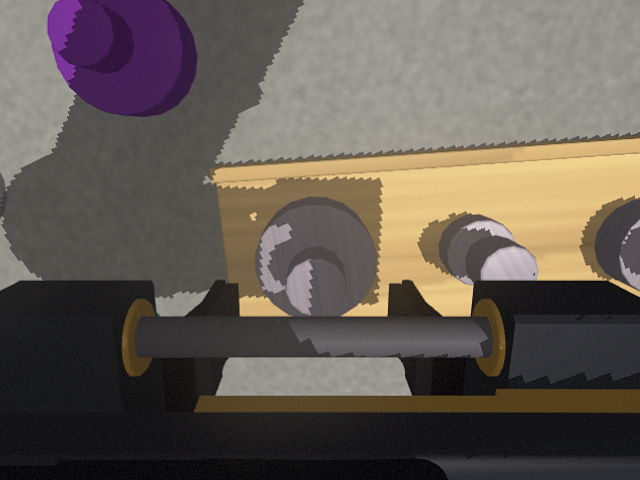

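move_arm:
  increments: [0,0,0,0.015,0,-0.001,0.06,0,0,0,0.03,0,-0.001,0.06,0,0,0,0.04,0,-0.001,0.06,0,0,0,0.047,0,-0.001,0.06,0,0,0,0.047,0,-0.001,0.06]

```text
time_s: 7.87
tcp_pos: [0.5078, 0.142, 0.053]
ee_rot: [[-0.001, 0.443, 0.897], [-0.001, 0.897, -0.443], [-1.0, -0.001, -0.001]]
wrist_force: [-0.0, -0.5, 0.7]
gripper_width: 0.687
```

```bash
python3 -c "
from h import *
inc([.5084,.1416,.052],-26.3)"
```

```text
tcp [0.5078 0.142  0.053 ] turn [ 0.03 -0.04  0.06] shift [ 0.001  -0.0001  0.0007] rows 1.0 t 7.87 F [-0.  -0.5  0.7] g 0.0598
```

Close, then lift slightly.

move_arm:
  increments: [0,0,0,0,0,0,0.04,0,0,0,0,0,0,0.03,0,0,0,0,0,0,0.02,0,0,0,0,0,0,0.0,0,0,0,0,0,0,0.0,0,0,0,0,0,0,0.0,0,0,0,-0.005,0,0,0.0,0,0,0,-0.015,0,0,0.0,0,0,0,-0.03,0,0,0.0,0,0,0,-0.04,0,0,0.0,0,0,0,-0.04,0,0,0.0]

```text
time_s: 8.78
tcp_pos: [0.5093, 0.143, 0.0958]
ee_rot: [[0.004, 0.442, 0.897], [0.002, 0.897, -0.442], [-1.0, 0.004, 0.003]]
wrist_force: [0.8, 1.5, -7.5]
gripper_width: 0.31
```

```bash
python3 -c "
from h import *
inc([.5084,.1416,.23],-26.3)
im=r.capture('wrist');cv2.imwrite('pics/w5.png',im[:,:,::-1])
im=r.capture('side');cv2.imwrite('pics/s5.png',cv2.resize(im[240:440,200:440,::-1],None,fx=3,fy=3))"
```

```text
tcp [0.5093 0.143  0.0958] turn [ 0.07  0.15 -0.22] shift [-0.1342 -0.0011  0.0002] rows 4.0 t 8.78 F [ 0.8  1.5 -7.5] g 0.0269
```

View pics/w5.png

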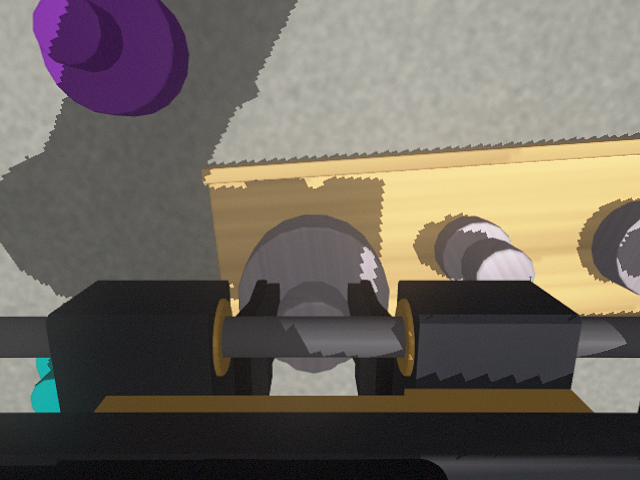

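View pics/s5.png

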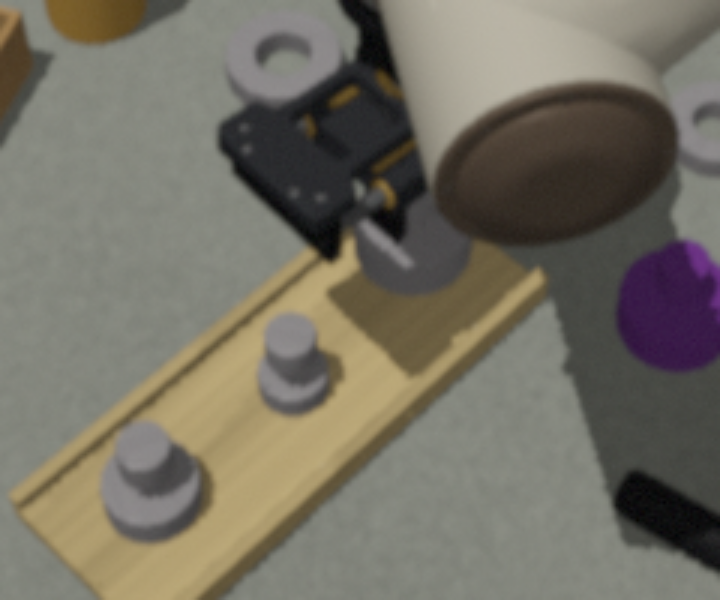

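```bash
cat > wg.py <<'E'
from h import *
c=dict(r.calibration('wrist'));M=np.linalg.inv(c['tool_from_camera']);c['rvec']=cv2.Rodrigues(M[:3,:3])[0];c['tvec']=M[:3,3]
im=cv2.imread('pics/w5.png');t=np.linspace(0,2*np.pi,300)
def circ(y,z,rr,x): return proj('',np.c_[0*t+x,y+rr*np.cos(t),z+rr*np.sin(t)],c)
for y,z,col in((0,0,(0,255,0)),(0,-.004,(0,0,255))):
  for rr,x in((.032,.041),(.032,.013)):
    q=circ(y,z,rr,x);print(y,z,x,q.min(0).round(1),q.max(0).round(1))
    cv2.polylines(im,[np.round(q*16).astype(np.int32)],True,col,1,shift=4)
cv2.imwrite('pics/w5o.png',cv2.resize(im[190:390,220:410],None,fx=3,fy=3,interpolation=cv2.INTER_CUBIC))
E
python3 wg.py
```

```text
0 0 0.041 [246.9 211.6] [381.1 338.8]
0 0 0.013 [236.8 224.7] [391.4 369.1]
0 -0.004 0.041 [246.6 203. ] [381.4 331.4]
0 -0.004 0.013 [236.4 214.8] [391.8 360.8]
```

View pics/w5o.png

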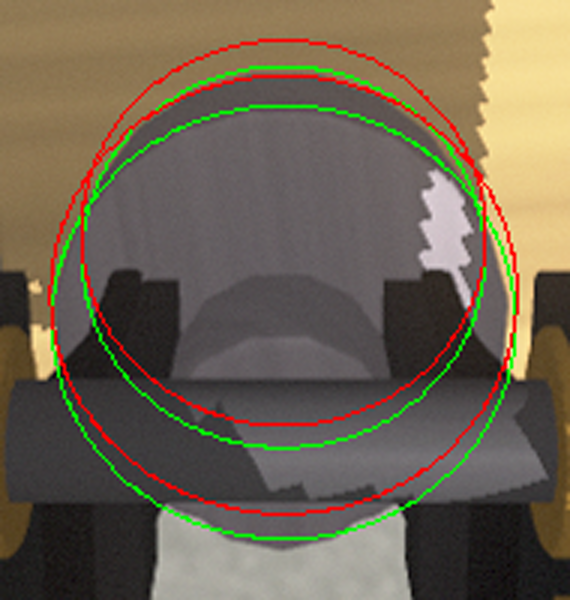

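```bash
cat >> wg.py <<'E'
def f(p):
    q=np.r_[circ(p[0],p[1],.032,p[2]),circ(p[0],p[1],.032,p[2]-.028)];return np.r_[q.min(0)-[238.5,214.5],q.max(0)-[389.3,371.7]]
o=least_squares(f,[0,0,.041]);print(o.x,o.fun)
inc([.528,-.3175,.23],-26.3)
E
python3 wg.py|tail -2
```

```text
[-7.83364797e-05  2.15514409e-03  4.31419373e-02] [-0.77031277  0.83558144  0.77052393 -0.78926223]
tcp [0.5077 0.1423 0.0936] turn [ 0.02 -0.02 -0.03] shift [-0.1367 -0.4032  0.2217] rows 12.0 t 8.88 F [-0.3 -0.8 -8.3] g 0.0272
```

move_arm:
  increments: [0,0,0,-0.015,0,0,0,0,0,0,-0.04,0,0,0,0,0,0,-0.07,0,0,0,0,0,0,-0.095,-0.01,0.005,0,0,0,0,-0.107,-0.03,0.016,0,0,0,0,-0.107,-0.055,0.03,0,0,0,0,-0.107,-0.08,0.044,0,0,0,0,-0.107,-0.105,0.057,0,0,0,0,-0.107,-0.13,0.071,0,0,0,0,-0.107,-0.155,0.084,0,0,0,0,-0.107,-0.18,0.098,0,0,0,0,-0.107,-0.2,0.109,0]

```text
time_s: 9.88
tcp_pos: [0.516, -0.0871, 0.199]
ee_rot: [[-0.003, 0.443, 0.896], [0.0, 0.896, -0.443], [-1.0, -0.001, -0.003]]
wrist_force: [1.1, 0.0, -7.3]
gripper_width: 0.309
```

```bash
python3 -c "
from h import *
inc([.5265,-.3167,.2],-26.3)"
```

```text
tcp [ 0.516  -0.0871  0.199 ] turn [-0.02 -0.18  0.08] shift [-0.0011 -0.2012  0.1113] rows 6.0 t 9.88 F [ 1.1  0.  -7.3] g 0.0269
```

move_arm:
  increments: [0,0,0,0,-0.02,0.011,0,0,0,0,0,-0.045,0.025,0,0,0,0,0,-0.07,0.039,0,0,0,0,0,-0.095,0.053,0,0,0,0,0,-0.12,0.066,0,0,0,0,0,-0.145,0.08,0,0,0,0,0,-0.17,0.094,0,0,0,0,0,-0.19,0.105,0,0,0,0,0,-0.2,0.111,0,0,0,0,0,-0.201,0.111,0,0,0,0,0,-0.201,0.111,0]

```text
time_s: 10.8
tcp_pos: [0.527, -0.3145, 0.1987]
ee_rot: [[-0.003, 0.444, 0.896], [0.002, 0.896, -0.444], [-1.0, 0.0, -0.004]]
wrist_force: [-0.5, 0.8, -7.6]
gripper_width: 0.309
```

```bash
python3 -c "
from h import *
inc([.5265,-.3167,.13],-26.3)
im=r.capture('wrist');cv2.imwrite('pics/w6.png',im[:,:,::-1])
inc([.5265,-.3167,.13],-26.3)
im=r.capture('side');cv2.imwrite('pics/s6.png',cv2.resize(im[60:260,280:520,::-1],None,fx=3,fy=3))
inc([.5265,-.3167,.13],-26.3)
im=r.capture('scene');cv2.imwrite('pics/sc6.png',cv2.resize(im[160:330,100:310,::-1],None,fx=3,fy=3))
inc([.5265,-.3167,.13],-26.3)"
```

```text
tcp [ 0.527  -0.3145  0.1987] turn [-0.05 -0.22 -0.03] shift [ 0.0687 -0.0022  0.0008] rows 2.0 t 10.8 F [-0.5  0.8 -7.6] g 0.0269
tcp [ 0.5272 -0.3139  0.1992] turn [ 0.02 -0.18 -0.03] shift [ 0.0692 -0.0029  0.0009] rows 2.0 t 10.85 F [-0.4 -0.1 -7. ] g 0.0269
tcp [ 0.5275 -0.3135  0.1996] turn [ 0.07 -0.13 -0.03] shift [ 0.0696 -0.0033  0.0007] rows 2.0 t 10.9 F [-0.3  1.  -7.6] g 0.027
tcp [ 0.5277 -0.3135  0.2   ] turn [ 0.1  -0.08 -0.02] shift [ 0.07   -0.0035  0.0004] rows 2.0 t 10.95 F [-0.7  0.4 -6.7] g 0.027
```

View pics/w6.png

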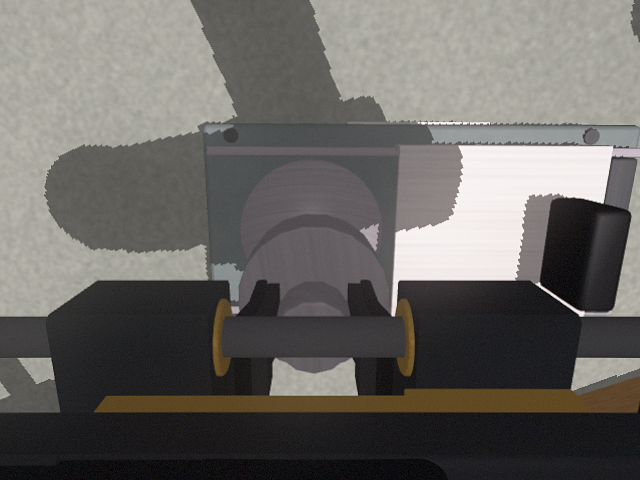

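View pics/s6.png

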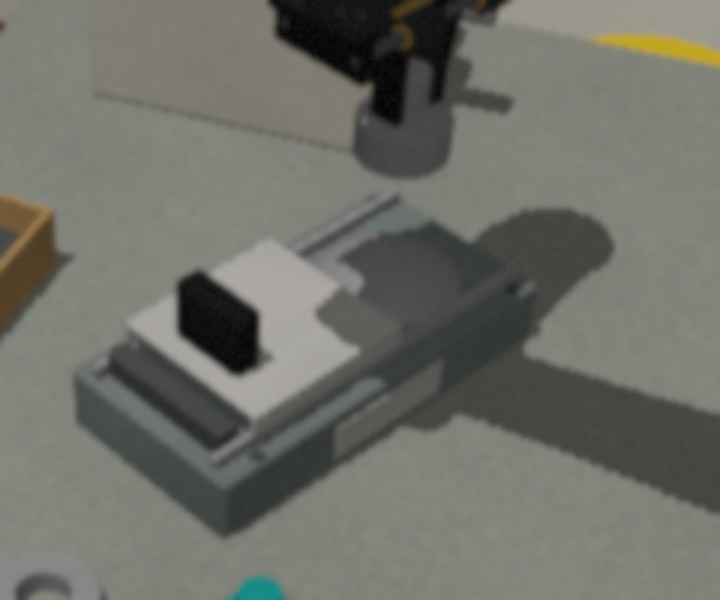

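View pics/sc6.png

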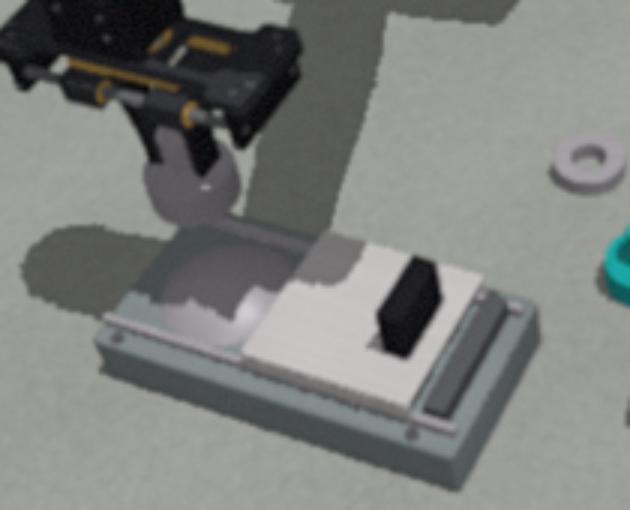

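```bash
python3 - <<'E'
from h import *
s=dict(tcp_pos=np.array([.527,-.3145,.1987]),ee_rot=down(-26.3));c=wristcal(s)
im=cv2.imread('pics/w6.png');t=np.linspace(0,2*np.pi,300)
def circ(x,y,rr,z): return proj('',np.c_[x+rr*np.cos(t),y+rr*np.sin(t),0*t+z],c)
q=circ(.5284,-.3175,.051,.05);print(q.min(0),q.max(0))
cv2.polylines(im,[np.round(q*16).astype(np.int32)],True,(0,255,0),1,shift=4)
q=proj('',st([.56+.0008,-.2505+.0008,np.radians(-26.3)],[(75,150,50),(-75,150,50),(-75,-150,50),(75,-150,50)]),c)
cv2.polylines(im,[np.round(q*16).astype(np.int32)],True,(0,0,255),1,shift=4)
cv2.imwrite('pics/w6o.png',cv2.resize(im[110:380,190:450],None,fx=2.2,fy=2.2,interpolation=cv2.INTER_CUBIC))
E
```

```text
[240.08349131 159.34058395] [381.83012544 297.48752704]
```

View pics/w6o.png

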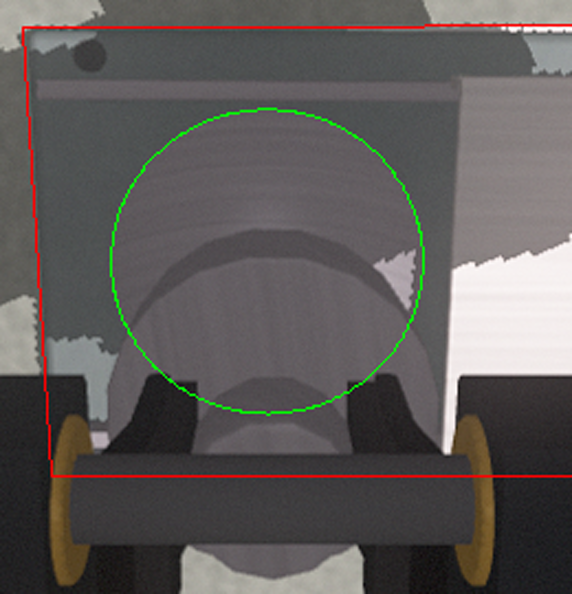

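move_arm:
  increments: [0,0,0,0.01,-0.001,0,0,0,0,0,0.03,-0.003,0.001,0,0,0,0,0.05,-0.003,0.001,0,0,0,0,0.065,-0.003,0.001,0,0,0,0,0.074,-0.003,0.001,0,0,0,0,0.078,-0.003,0.001,0,0,0,0,0.08,-0.003,0.001,0,0,0,0,0.08,-0.003,0.001,0,0,0,0,0.08,-0.003,0.001,0]

```text
time_s: 11.7
tcp_pos: [0.5284, -0.318, 0.1216]
ee_rot: [[0.002, 0.442, 0.897], [-0.001, 0.897, -0.442], [-1.0, 0.0, 0.002]]
wrist_force: [-0.0, -0.1, -6.3]
gripper_width: 0.311
```

```bash
python3 -c "
from h import *
inc([.5265,-.3167,.112],-26.3)
im=r.capture('side');cv2.imwrite('pics/s7.png',cv2.resize(im[80:220,340:500,::-1],None,fx=4.5,fy=4.2,interpolation=cv2.INTER_CUBIC))
inc([.5265,-.3167,.112],-26.3)
im=r.capture('scene');cv2.imwrite('pics/sc7.png',cv2.resize(im[180:300,110:270,::-1],None,fx=5,fy=5,interpolation=cv2.INTER_CUBIC))
inc([.5265,-.3167,.112],-26.3)"
```

```text
tcp [ 0.5284 -0.318   0.1216] turn [ 0.08  0.13 -0.  ] shift [ 0.0096  0.0003 -0.0023] rows 1.0 t 11.7 F [-0.  -0.1 -6.3] g 0.027
tcp [ 0.5284 -0.318   0.1218] turn [ 0.07  0.14 -0.01] shift [ 0.0098  0.0004 -0.0023] rows 1.0 t 11.75 F [ 0.1 -0.1 -6.7] g 0.0273
tcp [ 0.5283 -0.318   0.1217] turn [ 0.06  0.13 -0.01] shift [ 0.0097  0.0004 -0.0022] rows 1.0 t 11.8 F [ 0.4 -0.6 -7.4] g 0.0269
```

View pics/s7.png

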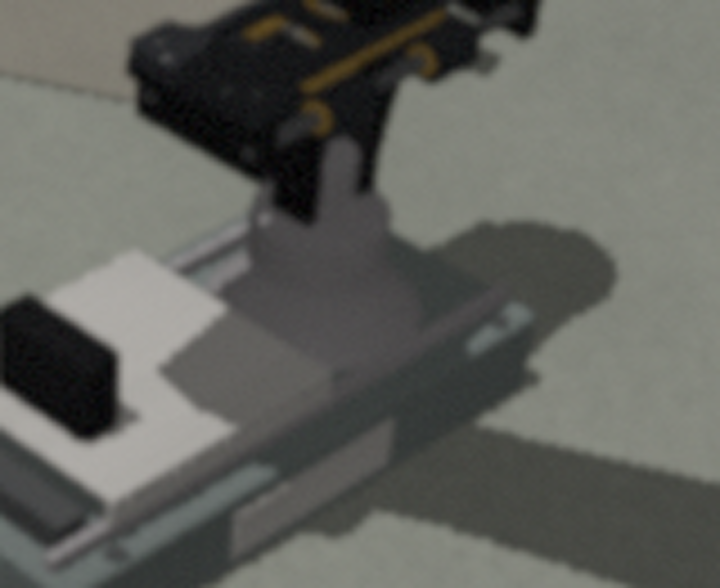

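View pics/sc7.png

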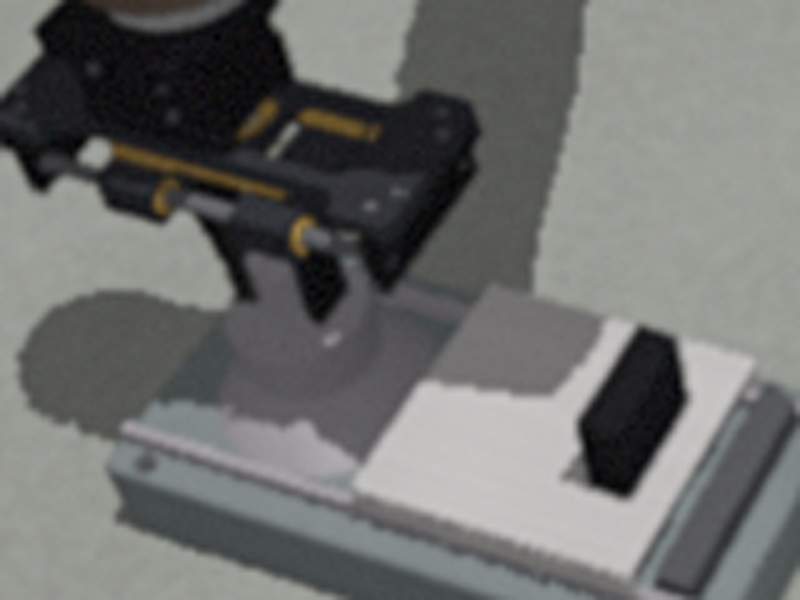

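move_arm:
  increments: [0,0,0,0.001,0,-0.001,0,0,0,0,0.003,0,-0.002,0,0,0,0,0.005,0,-0.002,0,0,0,0,0.006,0,-0.002,0,0,0,0,0.006,0,-0.002,0,0,0,0,0.006,0,-0.002,0]

```text
time_s: 12.3
tcp_pos: [0.5258, -0.3169, 0.1144]
ee_rot: [[-0.0, 0.442, 0.897], [0.0, 0.897, -0.442], [-1.0, -0.0, -0.0]]
wrist_force: [0.6, -0.1, -7.5]
gripper_width: 0.313
```

```bash
python3 -c "
from h import *
inc([.5265,-.3167,.112],-26.3)"
```

```text
tcp [ 0.5258 -0.3169  0.1144] turn [ 0.05 -0.01  0.01] shift [0.0024 0.0005 0.0006] rows 1.0 t 12.3 F [ 0.6 -0.1 -7.5] g 0.0272
```

move_arm:
  increments: [0,0,0,0.001,0,0,0,0,0,0,0.001,0,0,0,0,0,0,0.001,0,0,0]

```text
time_s: 12.55
tcp_pos: [0.5258, -0.3169, 0.1135]
ee_rot: [[-0.0, 0.442, 0.897], [0.0, 0.897, -0.442], [-1.0, -0.0, -0.0]]
wrist_force: [0.1, -0.3, -7.2]
gripper_width: 0.309
```

move_arm:
  increments: [0,0,0,0.001,0,0,0,0,0,0,0.001,0,0,0,0,0,0,0.001,0,0,0]

```text
time_s: 12.8
tcp_pos: [0.5257, -0.3169, 0.1124]
ee_rot: [[-0.0, 0.442, 0.897], [0.0, 0.897, -0.442], [-1.0, -0.0, -0.0]]
wrist_force: [-0.3, 0.2, -7.2]
gripper_width: 0.308
```

move_arm:
  increments: [0,0,0,0.001,0,0,0,0,0,0,0.001,0,0,0,0,0,0,0.001,0,0,0]

```text
time_s: 13.05
tcp_pos: [0.526, -0.317, 0.1119]
ee_rot: [[0.001, 0.442, 0.897], [-0.0, 0.897, -0.442], [-1.0, -0.0, 0.001]]
wrist_force: [0.5, -0.0, -5.7]
gripper_width: 0.311
```

move_arm:
  increments: [0,0,0,0.0005,0,0,0,0,0,0,0.0005,0,0,0,0,0,0,0.0005,0,0,0]

```text
time_s: 13.3
tcp_pos: [0.5262, -0.3171, 0.1118]
ee_rot: [[0.001, 0.442, 0.897], [-0.001, 0.897, -0.442], [-1.0, -0.0, 0.001]]
wrist_force: [-1.0, -0.6, -1.8]
gripper_width: 0.313
```

move_arm:
  increments: [0,0,0,0.0003,0,0,0,0,0,0,0.0003,0,0,0,0,0,0,0.0003,0,0,0,0,0,0,0.0003,0,0,0]

```text
time_s: 13.63
tcp_pos: [0.5263, -0.3172, 0.1117]
ee_rot: [[0.001, 0.442, 0.897], [-0.001, 0.897, -0.442], [-1.0, -0.0, 0.002]]
wrist_force: [-1.5, 1.5, 2.5]
gripper_width: 0.307
```

```bash
python3 -c "
from h import *
inc([.5265,-.3167,.112],-26.3);print(r.sense()['moment'])
im=r.capture('wrist');cv2.imwrite('pics/w8.png',im[:,:,::-1])"
```

```text
tcp [ 0.5263 -0.3172  0.1117] turn [0.07 0.1  0.01] shift [-0.0003  0.0006 -0.0001] rows 1.0 t 13.63 F [-1.5  1.5  2.5] g 0.0267
[0.24409874 0.25969318 0.02384331]
```

View pics/w8.png

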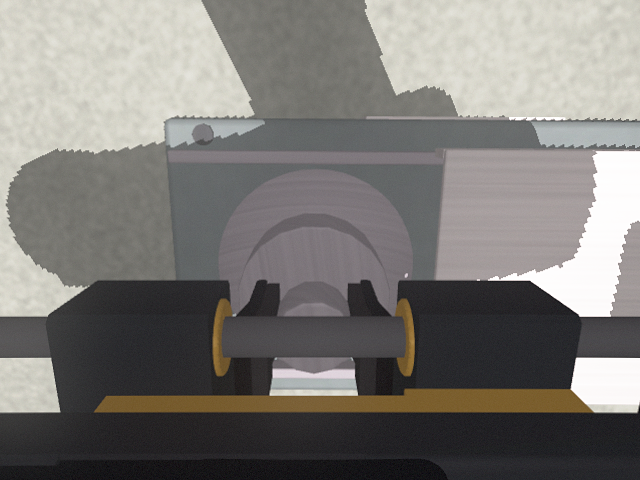

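```bash
python3 - <<'E'
from h import *
c=dict(r.calibration('wrist'));M=np.linalg.inv(c['tool_from_camera']);c['rvec']=cv2.Rodrigues(M[:3,:3])[0];c['tvec']=M[:3,3]
t=np.linspace(0,2*np.pi,400)
def circ(y,z,rr,x): return proj('',np.c_[0*t+x,y+rr*np.cos(t),z+rr*np.sin(t)],c)
o=least_squares(lambda p:(lambda q:np.r_[q.min(0)-[219,169.5],q[:,0].max()-412])(circ(p[0],p[1],.051,.0617)),[0,0]);print("dome",o.x,o.fun)
o=least_squares(lambda p:(lambda q:q.min(0)[1]-213.5)(circ(0,p[0],.032,.0417)),[0.]);print("weight from bottom rim top",o.x)
E
```

```text
dome [0.00079836 0.00177891] [-0.87090239  0.09285638  0.87002142]
weight from bottom rim top [0.0010109]
```

move_arm:
  increments: [0,0,0,-0.0003,0,0,0.0,0,0,0,-0.0003,0,0,0.03,0,0,0,-0.0003,0,0,0.034,0,0,0,-0.0003,0,0,0.04,0,0,0,-0.0003,0,0,0.05,0,0,0,-0.0003,0,0,0.06,0,0,0,-0.0003,0,0,0.06,0,0,0,-0.0003,0,0,0.06,0,0,0,-0.0003,0,0,0.06]

```text
time_s: 14.43
tcp_pos: [0.5258, -0.3169, 0.111]
ee_rot: [[-0.0, 0.442, 0.897], [0.0, 0.897, -0.442], [-1.0, -0.0, -0.0]]
wrist_force: [0.1, 0.8, -0.5]
gripper_width: 0.672
```

```bash
python3 -c "
from h import *
inc([.5265,-.3167,.112],-26.3)
im=r.capture('wrist');cv2.imwrite('pics/w9.png',im[:,:,::-1])"
```

```text
tcp [ 0.5258 -0.3169  0.111 ] turn [ 0.05 -0.    0.  ] shift [-0.001   0.0005  0.0005] rows 1.0 t 14.43 F [ 0.1  0.8 -0.5] g 0.0585
```

View pics/w9.png

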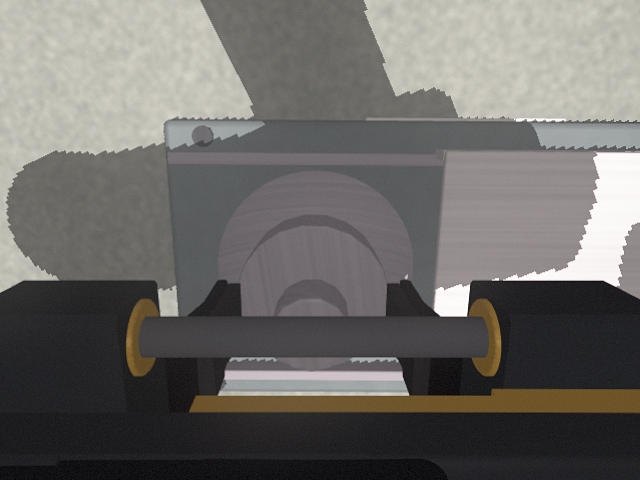

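move_arm:
  increments: [0,0,0,-0.003,0,0,0.06,0,0,0,-0.01,0,0,0.06,0,0,0,-0.025,0,0,0.06,0,0,0,-0.05,0,0,0.06,0,0,0,-0.08,0,0,0.06,0,0,0,-0.11,0,0,0.06,0,0,0,-0.13,0,-0.02,0.06,0,0,0,-0.13,0,-0.05,0.06,0,0,0,-0.13,0,-0.08,0.06,0,0,0,-0.13,0,-0.1,0.06,0,0,0,-0.13,0,-0.1,0.06,0,0,0,-0.13,0,-0.1,0.06]

```text
time_s: 15.48
tcp_pos: [0.4358, -0.2726, 0.2426]
ee_rot: [[0.003, 0.442, 0.897], [-0.001, 0.897, -0.442], [-1.0, 0.0, 0.003]]
wrist_force: [0.1, -0.8, 0.3]
gripper_width: 0.693
```

```bash
python3 -c "
from h import *
inc([.5265,-.3167,.112],-26.3)
s=r.sense();im=r.capture('wrist');cv2.imwrite('pics/w10.png',im[:,:,::-1])
im=r.capture('side');cv2.imwrite('pics/sF.png',im[:,:,::-1]);cv2.imwrite('pics/s10.png',cv2.resize(im[80:220,340:500,::-1],None,fx=4.5,fy=4.2,interpolation=cv2.INTER_CUBIC))
im=r.capture('scene');cv2.imwrite('pics/sc10.png',im[:,:,::-1])"
```

```text
tcp [ 0.4358 -0.2726  0.2426] turn [ 0.07  0.16 -0.02] shift [0.1308 0.0005 0.1005] rows 4.0 t 15.48 F [ 0.1 -0.8  0.3] g 0.0603
```

View pics/w10.png

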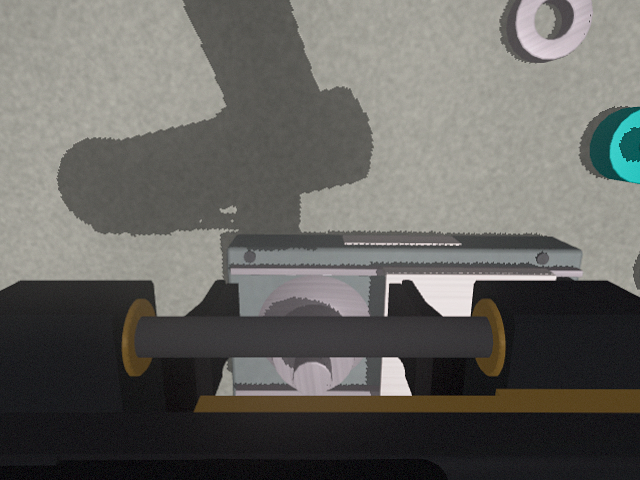

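View pics/s10.png

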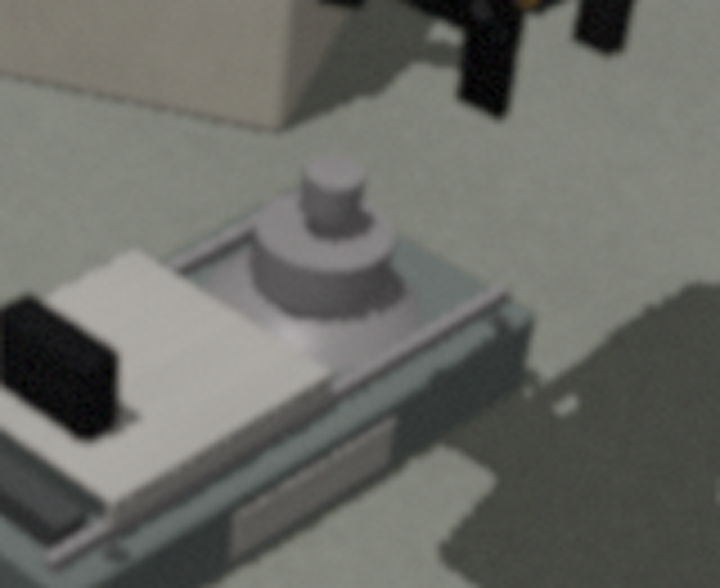

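View pics/sc10.png

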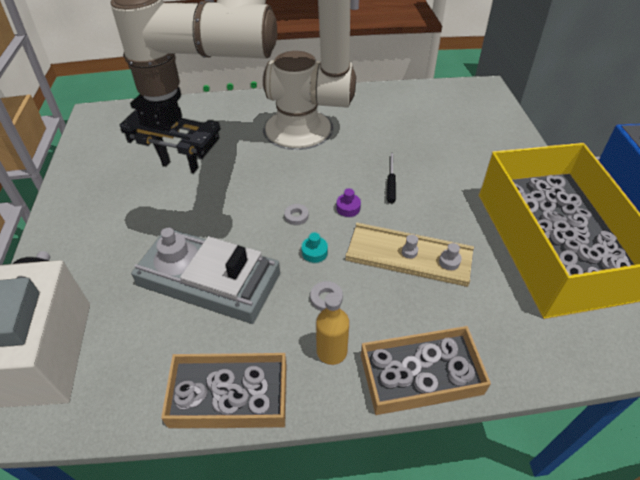

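The weight stands upright on the dome at scene (171,245). The lock plate is up against the stop, and the bystanders and small weights are at their original pixels. I'll do one stillness check over a short wait before handing in.

move_arm:
  increments: [0,0,0,0,0,0,0.06,0,0,0,0,0,0,0.06,0,0,0,0,0,0,0.06,0,0,0,0,0,0,0.06,0,0,0,0,0,0,0.06,0,0,0,0,0,0,0.06,0,0,0,0,0,0,0.06,0,0,0,0,0,0,0.06]

```text
time_s: 16.3
tcp_pos: [0.4361, -0.2727, 0.2411]
ee_rot: [[-0.0, 0.442, 0.897], [-0.0, 0.897, -0.442], [-1.0, -0.0, 0.0]]
wrist_force: [0.6, 0.5, 0.2]
gripper_width: 0.688
```

```bash
python3 - <<'E'
from h import *
a=cv2.imread('pics/sF.png');b=r.capture('side')[:,:,::-1]
w=(slice(105,165),slice(385,435));print(np.abs(a[w].astype(int)-b[w]).mean(),np.abs(a[w].astype(int)-b[w]).max())
a0=cv2.imread('pics/side0.png');w=(slice(330,430),slice(220,315));d=np.abs(a0[w].astype(int)-b[w]);print(d.mean(),d.max())
print(atz(C['side'],((333+.5)/4.5-.5+340,(170+.5)/4.2-.5+80),.132))
r.finish_job()
E
```

```text
0.8815555555555555 5
2.812421052631579 7
[ 0.52409375 -0.32160307  0.132     ]
the job is handed in; nothing more can be done
```

I slid the transport lock to its end stop, set the large weight upright on the dome and handed the job in at about 16.4 s. The hand-in reported no verdict, so the points below are my own checks.

- **Lock:** it stopped with about 23 N on the wrist, and the pictures show the plate up against the stop block. I did not read the joint value itself. I measured about 85 mm of travel, not the full 100 mm, because the lock seemed to start roughly 10 mm open.
- **Weight on the dome:** it was lowered in small steps, with about 10 N on the dome before release. With the jaws still closed, the wrist camera put it within about 1 mm of the dome's centre.
- **After release:** the weight stands upright, and side pictures about 0.9 s apart show only image noise. A rough single-camera reading of the knob top came out about 6 mm from the dome axis I measured with the wrist camera. The side camera showed a similar offset on the stand earlier, so I took this as camera error and did not correct for it.
- **Everything else:** the flask, both rings and both look-alikes are at their original places in the scene picture. In the side view the other two weights show no change.

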